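# Line up the test station by height

### The arm

A 6-joint arm with a two-finger parallel gripper is mounted at the origin on a cart in front of the work surface, level with it; the furniture and walls round the work are solid. World frame = base frame: x ahead of the robot, y to its left, z up, the work surface at z = 0. Lengths are in mm, angles in rad, forces in N, time in s.
With the tool pointing down it reaches from about 275 to 750 mm from the base axis. Payload 10.2 kg.
Tool frame: the origin (TCP) lies between the finger pads; the fingertips stand 8 mm ahead of it and the grasp point (between the pads) lies 11 mm behind it (ctrl.nose_length is the distance from the TCP to the fingertips, in mm); z points along the fingers, y is the line along which they close (so a half turn about z gives the same grasp; the last joint's range is limited). The gripper opens to 88 mm and grips with 3 to 60 N. Pads are 18 mm wide; open, the fingers measure 123 mm over their backs; the gripper's body (75 mm by 187 mm) begins 45 mm behind the grasp point.
Start: joints at [-0.223, 0.313, 1.498, -0, 1.331, -0.223], TCP at [525.006, -0.014, 246.72] pointing down, gripper open.
Joint ranges: [-2.94, 2.94], [-0.97, 2.17], [0.19, 2.56], [-1.23, 4.37], [0.02, 3.11], [-2.88, 2.88]. Speed limits (rad/s): [2.39, 2.39, 3.01, 3.14, 3.14, 3.14].

### API

Orientations are given as a rotation vector (axis times angle).
In Python, from station import ctrl, kin, viewer, job gives the robot as it stands. Calls block until the motion is done:
- ctrl.reach(position, orientation): joint-space move of the TCP to a pose.
- ctrl.move_straight(position, rot=None, speed=150): straight line of the TCP; rot=None keeps the orientation; speed is the mean speed in mm/s.
- ctrl.goto_joints(angles): joint-space move.
- ctrl.open_jaws() and ctrl.close(grip_force=None): open the fingers fully, or close them until they stop; grip_force is the grip in N (None keeps the last).
- ctrl.hold(seconds).
- kin.inverse_kinematics(position, orientation): joint angles nearest the present ones, or None.
- ctrl.get_state(): the state.
- viewer.snapshot(name): name is "scene" or "side" or "wrist"; returns (picture, depth): 400x640x3 uint8, red, green, blue; 400x640 float32, mm along the optical axis (not along the pixel's ray), 0 where there is no reading.
- viewer.camera_params(name): a dict with "mtx" (3x3 intrinsics, pixels), "k1" (the pictures are not rectified: a ray, as slopes to the right and down, at radius r is drawn at 1 + k1 r^2 times it, then the intrinsics apply), "world_to_cam" (4x4, takes a point from world to camera coordinates). Camera axes: x right, y down, z forward; pixel columns grow to the right and rows downward; lengths in mm; the calibration is good to about 2 mm. A picture is of the moment at which its call begins: read the wrist's pose just before it. camera_params takes no time and is no camera call; for the wrist camera it gives the pose at the moment of the call.
A pose or a line that the arm cannot do raises ctrl.PlanningError and nothing moves.
- job.finish_job(): hands the job in; it is judged then, once.
The state is a dict: "time_s": time; "joints": joint angles; "qvel": joint speeds; "joint_efforts": joint torques, N m; "tool_pos": TCP position; "eef_rot": TCP orientation; "ft_force": force on the tool from outside, world axes, zero at the start; "ft_torque": the same for the moment, N m; "gripper_width": finger opening in mm; "gripper_force": force on a finger pad.
Only numpy, scipy, OpenCV 4.12 (cv2) and the standard library are available. Lean on these libraries where they do the work, as an engineer would, in place of code of your own. Each camera call takes 0.05 s, during which the arm holds its last target. There are 200 camera calls.

### The job

On the table beside the grey board stand a tall white bottle, an amber dropper bottle, a small white dropper bottle and a round mechanical timer. Set them upright on the grey board, one centred on each black rubber pad, in order of height: the tallest on the pad next to the steel pin, then stepping down to the lowest on the pad farthest from the pin. Let go of everything and do not shift or upset the tub of cotton buds.

Things in the scene. Friction and masses are not known exactly. Their poses are not given: they have to be found in the camera images.
- tall_bottle: Plain white round plastic bottle with a grey screw cap, 138 mm tall: body 44 mm in diameter up to 103 mm, sloping shoulder, cap 29 mm in diameter from 117 mm up. About 0.1 kg. Starts standing on the table. Origin: centre of its underside; z up along its axis.
- amber_bottle: Amber dropper bottle with a black rubber teat (the one beside the board; a like one far off to the right by the hand-pump bottle is not part of the job), 102 mm tall: body about 32 mm in diameter up to about 62 mm, collar 24 mm in diameter up to 77 mm, teat 13 mm wide above. About 0.07 kg. Starts standing on the table. Origin: centre of its underside; z up along its axis.
- small_bottle: Small white dropper bottle with a pointed screw cap, 67 mm tall: body 26 mm in diameter up to 45 mm, cap 19 mm in diameter above. About 0.02 kg: light, tips easily. Starts standing on the table. Origin: centre of its underside; z up along its axis.
- timer_disc: Mechanical timer, 39 mm tall: a white disc 64 mm in diameter and 19 mm high with a round ribbed knob, 33 mm in diameter, on top from 20 mm to 39 mm (the knob does not turn and serves as the grip). About 0.11 kg. Starts lying flat on the table. Origin: centre of its underside; z up along its axis.
- pad_a: One of four identical flat black rubber discs, 56 mm across, fixed 70 mm apart in a row along a flat grey board (320 x 80 x 10 mm). Which of the four names lies where in the row varies. Origin: centre of its underside, on the board; its top face, where things stand, is 2 mm above that, 12 mm above the table.
- pad_b: One of four identical flat black rubber discs, 56 mm across, fixed 70 mm apart in a row along a flat grey board (320 x 80 x 10 mm). Which of the four names lies where in the row varies. Origin: centre of its underside, on the board; its top face, where things stand, is 2 mm above that, 12 mm above the table.
- pad_c: One of four identical flat black rubber discs, 56 mm across, fixed 70 mm apart in a row along a flat grey board (320 x 80 x 10 mm). Which of the four names lies where in the row varies. Origin: centre of its underside, on the board; its top face, where things stand, is 2 mm above that, 12 mm above the table.
- pad_d: One of four identical flat black rubber discs, 56 mm across, fixed 70 mm apart in a row along a flat grey board (320 x 80 x 10 mm). Which of the four names lies where in the row varies. Origin: centre of its underside, on the board; its top face, where things stand, is 2 mm above that, 12 mm above the table.
- pin: Upright steel pin, 12 mm in diameter (18 mm collar at its foot) and 30 mm tall, fixed in one end of the board, in line with the pads, 40 mm beyond the centre of the end pad; it marks the tall end. The other end of the board has only a nearly flush black plug, 14 mm across. Origin: centre of its underside, on the board's top, 10 mm above the table; z up.
- bud_tub: Bystander, to be left alone: clear round tub of blue cotton buds, 77 mm in diameter, 80 mm tall, loose on the table behind the board. Origin: centre of its underside. Above it a fixed shelf spans the table: underside 0.49 m up, front edge at world x = 0.616, with a green post at about x = 0.65, y = -0.37; keep the arm in front of it.
Mind the look-alikes: they are no part of the job. Leave any blue or yellow look-alike of the amber_bottle alone.

How it is judged:
By the outcome, as a careful person would: the job done as asked, in the order asked, and still so for the second after the job is handed in, with the robot touching nothing.
It also fails if it takes over 106 s, if anything falls off the work surface, if the arm or the gripper's body presses on something with over 40 N, if the wrist force passes 120 N, or if a joint passes its speed limit or range.

## Working session

There is one attempt and no reset: what is moved stays moved. The work goes in short steps, each a Python script; the robot and the scene stay as the last script left them, time stands still between calls to the robot, and variables do not carry over. Pictures are saved under pics/ and viewed, at most 14 in all, crops included, and the job is handed in when it is done.

```bash
mkdir -p pics; ls; cat > h.py <<'E'
import numpy as np, cv2
from station import ctrl, kin, viewer, job
def save(img,name): cv2.imwrite('pics/'+name, cv2.cvtColor(img,cv2.COLOR_RGB2BGR))
def rays(P,uv):
    uv=np.atleast_2d(np.asarray(uv,float)); M=np.array(P['mtx'])
    d=np.c_[(uv[:,0]-M[0,2])/M[0,0],(uv[:,1]-M[1,2])/M[1,1]]; s=d.copy()
    for _ in range(20): s=d/(1+P['k1']*(s**2).sum(1,keepdims=True))
    return s
def at_z(P,uv,z):
    T=np.array(P['world_to_cam']); R,t=T[:3,:3],T[:3,3]; c=-R.T@t
    d=np.c_[rays(P,uv),np.ones(len(np.atleast_2d(uv)))]@R
    return c+d*((z-c[2])/d[:,2])[:,None]
def proj(P,X):
    T=np.array(P['world_to_cam']); c=np.atleast_2d(X)@T[:3,:3].T+T[:3,3]; s=c[:,:2]/c[:,2:]
    s=s*(1+P['k1']*(s**2).sum(1,keepdims=True)); M=np.array(P['mtx']); return s*[M[0,0],M[1,1]]+[M[0,2],M[1,2]]
def cloud(P,depth):
    T=np.array(P['world_to_cam']); R,t=T[:3,:3],T[:3,3]
    v,u=np.mgrid[:depth.shape[0],:depth.shape[1]]; s=rays(P,np.c_[u.ravel(),v.ravel()])
    z=depth.reshape(-1,1); return ((np.c_[s*z,z]-t)@R).reshape(*depth.shape,3)
E
python3 - <<'E'
from h import *
for n in ('scene','side','wrist'):
    P=viewer.camera_params(n); im,d=viewer.snapshot(n); save(im,n+'0.png'); np.savez(n+'0.npz',im=im,d=d,**P)
    T=np.array(P['world_to_cam']); print(n,-T[:3,:3].T@T[:3,3],T[2,:3],P['k1'],P['mtx'][0][0],(d>0).mean())
s=ctrl.get_state(); print(s['eef_rot'],s['time_s'])
E
```

```text
pics
scene [-627.89106813  729.37637386  861.10368666] [ 0.73458376 -0.42431415 -0.52947541] -0.11794014888691604 477.8937387098404 0.995953125
side [ 478.22419448 -760.41672776  806.10841474] [ 0.02168035  0.74287795 -0.66907572] -0.06851514635123412 400.92865148970833 0.99596484375
wrist [525.25780152  70.78833743 383.48623894] [-7.54292465e-04 -2.79948355e-01 -9.60014765e-01] -0.042674700155742096 328.8309512446325 0.99614453125
[-2.22085946e+00 -2.22091086e+00  8.10382802e-04] 0.15
```

```bash
ls pics
```

```text
scene0.png
side0.png
wrist0.png
```

View pics/scene0.png

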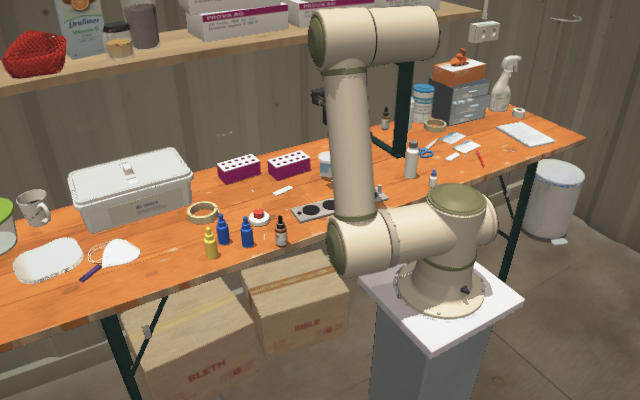

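View pics/side0.png

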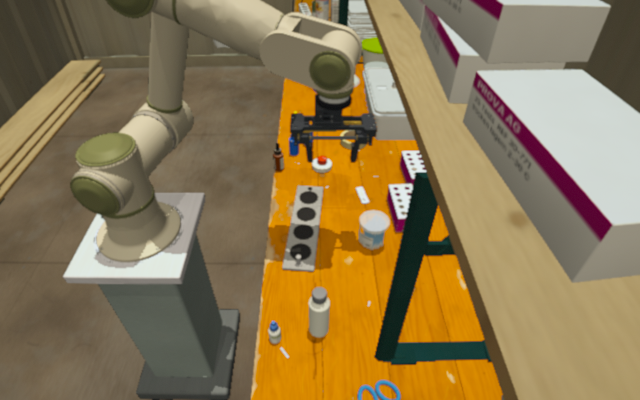

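View pics/wrist0.png

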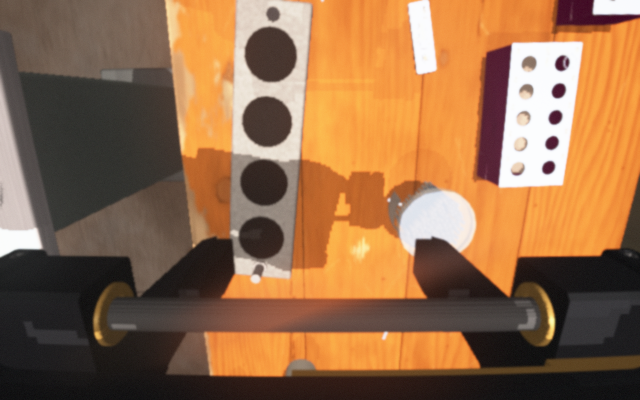

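Side view: pin end of board is nearest the side camera (298,258), with pads at (309,197), (306,214), (303,232) and (300,253). The tall bottle is at (319,315), small at (274,333), amber at (279,158) and the timer at (321,164). The scene view shows blue and yellow look-alikes left of the timer, and the wrist view shows the whole board.

```bash
cat > m.py <<'E'
from h import *
def load(n): f=np.load(n+'0.npz'); return f['im'],f['d'],{k:f[k] for k in ('mtx','k1','world_to_cam')}
im,d,P=load('wrist')
hsv=cv2.cvtColor(im,cv2.COLOR_RGB2HSV); m=((hsv[...,2]<75)).astype(np.uint8); m[:, :225]=0; m[:,330:]=0; m[270:]=0
m=cv2.morphologyEx(m,cv2.MORPH_OPEN,np.ones((7,7)))
for c in cv2.findContours(m,cv2.RETR_EXTERNAL,cv2.CHAIN_APPROX_NONE)[0]:
    if cv2.contourArea(c)>100:
        w=at_z(P,c[:,0],12); e=cv2.fitEllipse(w[:,:2].astype(np.float32)); print('pad',c[:,0].mean(0),np.round(e[0],1),np.round(e[1],1))
C=cloud(P,d); print('pad z wrist',[C[v,u].round(1) for u,v in ((270,54),(267,122),(264,183))])
for n in ('side','scene'):
    im,d,P=load(n); C=cloud(P,d)
    ok=(d>0)&(C[...,0]>250)&(C[...,0]<620)&(abs(C[...,1])<450)&(C[...,2]>14)&(C[...,2]<150)
    k,l,s,_=cv2.connectedComponentsWithStats(ok.astype(np.uint8))
    for i in range(1,k):
        if s[i,4]>25:
            p=C[l==i]; t=p[p[:,2]>p[:,2].max()-8]; print(n,s[i],p.min(0).round(),p.max(0).round(),'top',t.mean(0).round(1))
E
python3 m.py
```

```text
pad [228.38028169 254.70422535] [ 406.4 -112.7] [ 9.6 52.2]
pad [260.79487179 237.26495726] [448.3 -88.2] [52.  52.8]
pad [263.48412698 182.4047619 ] [455.1 -19.2] [52.  52.6]
pad [263.5        126.15277778] [458.8  42.5] [30.3 37.8]
pad [273.59119497  54.88050314] [472.6 119.4] [32.6 52.6]
pad z wrist [array([468.7, 120.2,  11.9]), array([462.3,  49.9,  11. ]), array([455.7, -19.6,  11.5])]
side [289 135  11  18 112] [403. 339.  14.] [437. 360.  73.] top [412.9 350.3  69.9]
side [341 140  11   6  37] [583. 378.  14.] [616. 410.  27.] top [601.8 390.8  22.4]
side [273 143  11  26 213] [356. 253.  14.] [389. 283. 102.] top [373.6 269.5  97.8]
side [313 156  19  14 195] [484. 248.  14.] [543. 300.  40.] top [512.8 276.1  36.7]
side [359 212  10  35 248] [601. -81.  15.] [620. -16.  84.] top [611.5 -50.   81. ]
side [296 255   6  11  47] [ 439. -136.   14.] [ 451. -122.   41.] top [ 444.5 -129.4   38.1]
side [309 287  21  48 856] [ 471. -325.   14.] [ 515. -287.  141.] top [ 492.6 -303.3  136.9]
side [268 321  13  20 192] [ 385. -339.   14.] [ 410. -317.   67.] top [ 397.4 -325.6   63.6
[... 282 characters left out ...]
 [329 168   3  10  29] [596. -38.  17.] [608. -28.  56.] top [602.5 -32.3  51.9]
scene [429 169   8  17  96] [ 379. -332.   14.] [ 408. -307.   71.] top [ 392.5 -322.    67.7]
scene [377 184   5  10  35] [ 432. -135.   14.] [ 451. -118.   42.] top [ 439.7 -126.7   38.9]
scene [198 206  20  15 107] [574. 380.  14.] [619. 450.  29.] top [591.3 413.9  25. ]
scene [249 208  21  16 230] [475. 249.  14.] [542. 314.  42.] top [506.  281.7  37.8]
scene [216 213  13  29 269] [445. 400.  14.] [481. 433. 105.] top [461.2 417.  100. ]
scene [275 215  13  30 262] [349. 258.  14.] [379. 291. 100.] top [368.9 273.7  96.3]
scene [241 216  13  30 264] [397. 343.  15.] [425. 376. 103.] top [415.7 359.7  99.3]
```

```bash
cat >> h.py <<'E'
R0=np.array(ctrl.get_state()['eef_rot']) if False else np.array([-2.2209,-2.2209,0.0])
def blobs(tag=None,zmin=14,box=(250,620,-450,450)):
    P=viewer.camera_params('wrist'); im,d=viewer.snapshot('wrist'); C=cloud(P,d)
    if tag: save(im,tag)
    ok=(d>0)&(C[...,0]>box[0])&(C[...,0]<box[1])&(C[...,1]>box[2])&(C[...,1]<box[3])&(C[...,2]>zmin)&(C[...,2]<150)
    ok=ok.astype(np.uint8)
    k,l,s,_=cv2.connectedComponentsWithStats(ok)
    for i in range(1,k):
        if s[i,4]>40:
            p=C[l==i]; zt=np.percentile(p[:,2],99); t=p[p[:,2]>zt-6]
            c=(np.percentile(t,1,axis=0)+np.percentile(t,99,axis=0))/2
            print(s[i],p.min(0).round(),p.max(0).round(),'topmid',c.round(1),'mean',t.mean(0).round(1),'ext',np.ptp(t,axis=0).round(1))
    return P,im,d,C
def pads(P,im,C):
    m=((im.max(2)<75)&(abs(C[...,2]-12)<5)).astype(np.uint8)
    m=cv2.morphologyEx(m,cv2.MORPH_OPEN,np.ones((5,5)))
    for c in cv2.findContours(m,cv2.RETR_EXTERNAL,cv2.CHAIN_APPROX_NONE)[0]:
        if cv2.contourArea(c)>400:
            w=at_z(P,c[:,0],12); e=cv2.fitEllipse(w[:,:2].astype(np.float32)); print('pad',np.round(e[0],1),np.round(e[1],1))
def st(): s=ctrl.get_state(); print('t %.1f pos %s w %.1f f %.1f ft %s'%(s['time_s'],np.round(s['tool_pos'],1),s['gripper_width'],s['gripper_force'],np.round(s['ft_force'],1)))
E
python3 - <<'E'
from h import *
f=np.load('wrist0.npz'); P={k:f[k] for k in ('mtx','k1','world_to_cam')}; pads(P,f['im'],cloud(P,f['d']))
print('tub',at_z(P,[[398,220],[476,225],[437,222]],80).round())
ctrl.reach([445,190,260],R0); st()
P,im,d,C=blobs('w1.png',box=(300,560,200,450)); pads(P,im,C)
E
```

```text
pad [448.3 -88.1] [52.  52.9]
pad [455.1 -18.8] [51.  52.8]
pad [459.2  41.5] [31.6 34.6]
pad [472.9 119.6] [36.3 52.1]
tub [[598. -40.  80.]
 [677. -46.  80.]
 [637. -43.  80.]]
t 1.0 pos [445.5 189.3 259.9] w 88.4 f 0.0 ft [ 1.  -0.3  0.3]
[278   0  36  24 665] [402. 341.  14.] [435. 358.  76.] topmid [419.1 347.9  72.2] mean [419.2 347.6  72.1] ext [13.4  2.8  6.9]
[ 355   53   57   61 2691] [480. 248.  14.] [543. 312.  40.] topmid [511.3 280.1  36.4] mean [511.1 280.1  36.9] ext [30.2 31.   7.2]
[ 233   72   40   35 1091] [356. 256.  14.] [389. 289. 101.] topmid [372.4 272.5  97.7] mean [372.9 272.6  97.3] ext [12.5 11.8  7.2]
pad [447.8 -87.3] [48.8 49.3]
pad [466.3 120.7] [41.7 53. ]
```

View pics/w1.png

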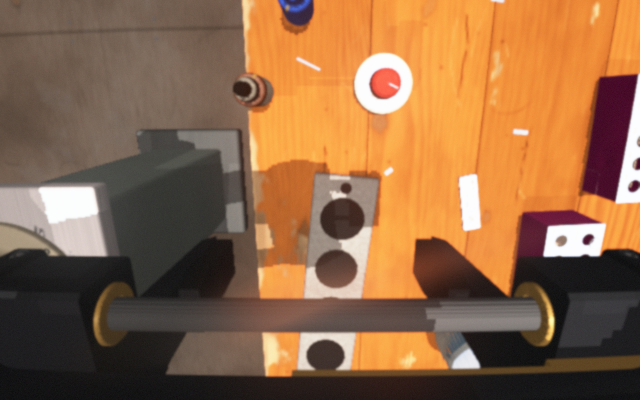

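Timer knob is at (385,83) → (511.2, 280.1), and the amber bottle at (252,89) → (372.5, 272.6). The pads extrapolate to p1 (448.1,-87.9), p2 (455,-18.6), p3 (461.8,50.7) and p4 (468.6,120.3). The tub is clear at x ≥ 598. Timer goes first.

```bash
cat >> h.py <<'E'
PAD={1:(448.2,-88.2),2:(455.0,-18.8),3:(461.8,50.7),4:(468.6,120.3)}
def pick(x,y,z,zs,force,lift):
    ctrl.reach([x,y,zs],R0); ctrl.move_straight([x,y,z],speed=120); ctrl.close(force); st()
    ctrl.move_straight([x,y,z+lift],speed=120); st()
def place(pad,z,lift,zs,dx=0,dy=0):
    x,y=PAD[pad]; x+=dx; y+=dy
    ctrl.reach([x,y,z+lift],R0); ctrl.move_straight([x,y,z+15],speed=120); ctrl.move_straight([x,y,z+12.8],speed=25); st()
    ctrl.open_jaws(); ctrl.hold(0.2); st(); ctrl.move_straight([x,y,zs],speed=150)
E
python3 - <<'E'
from h import *
print(at_z(viewer.camera_params('wrist'),[[342,217],[336,268]],12).round(1))
pick(511.2,280.1,30,90,20,70); 
place(4,30,70,150)
ctrl.reach([445,190,260],R0)
blobs('w2.png',box=(300,560,60,330)); st()
E
```

```text
[[468.8 122.7  12. ]
 [462.   52.2  12. ]]
t 3.4 pos [511.2 280.1  30. ] w 33.1 f 20.0 ft [ 0.6 -0.2  0.7]
t 4.1 pos [510.8 280.   99.3] w 32.8 f 20.0 ft [ 0.3 -0.3 -0.5]
t 5.7 pos [468.8 120.4  43.2] w 32.9 f 20.0 ft [ 0.  -0.4 -1.5]
t 6.8 pos [468.6 120.3  42.8] w 88.3 f 0.0 ft [-0.4 -0.7  0.5]
[ 234   72   40   35 1094] [356. 256.  14.] [389. 289. 102.] topmid [372.3 272.6  98. ] mean [372.8 272.6  97.3] ext [12.6 11.8  7.5]
[ 318  195   54   53 2235] [438.  90.  14.] [502. 153.  52.] topmid [469.  121.7  47.9] mean [469.1 122.3  48.7] ext [30.9 31.8  7.6]
t 8.3 pos [444.7 189.2 257.8] w 88.5 f 0.0 ft [-0.2 -0.5 -0.7]
```

View pics/w2.png

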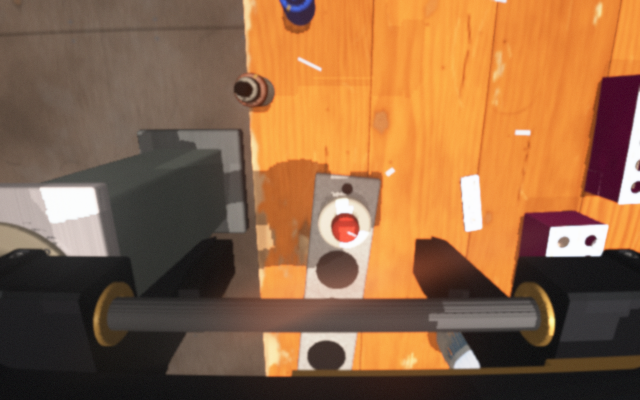

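The timer sits centred on the far pad (345,222). The amber bottle is unchanged at (253,89). Next, amber to pad 2, gripped high so the teat clears the palm. After that I'll hover over the two white bottles.

```bash
python3 - <<'E'
from h import *
pick(372.5,272.4,52,145,15,80)
place(2,52,80,190)
ctrl.reach([445,-390,270],R0)
blobs('w3.png',box=(300,560,-450,-230)); st()
E
```

```text
t 10.8 pos [372.4 272.4  52. ] w 31.7 f 15.0 ft [-0.6  0.1  0. ]
t 11.6 pos [372.2 272.2 131.4] w 31.8 f 15.0 ft [-0.3 -0.4 -0.8]
t 13.7 pos [455.2 -18.8  65.2] w 31.9 f 15.0 ft [-1.1  0.1 -1.8]
t 14.9 pos [455.  -18.8  64.8] w 87.8 f 0.0 ft [ 0.8 -0.6  0.3]
[ 346   59   56   51 2188] [ 470. -324.   14.] [ 512. -281.  139.] topmid [ 491.8 -302.4  136. ] mean [ 491.6 -302.3  137. ] ext [30.  29.3  6.7]
[268  97  26  25 500] [ 385. -338.   15.] [ 411. -312.   68.] topmid [ 397.4 -325.    65.2] mean [ 397.7 -325.    65.7] ext [7.9 6.9 5.1]
t 17.3 pos [ 445.5 -388.9  269.9] w 88.3 f 0.0 ft [0.4 0.1 0. ]
```

View pics/w3.png

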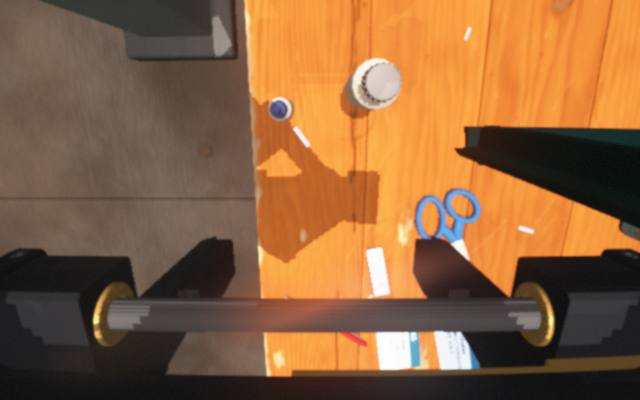

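The tall bottle's cap is at (380,82) → (491.6, -302.4), and the small bottle is at (280,108) → (397.5, -325). Both heights fit. Tall bottle next, then the small one carried high over the placed bottles.

```bash
python3 - <<'E'
from h import *
pick(491.6,-302.5,90,180,20,70)
place(1,90,70,250)
ctrl.reach([397.5,-395,260],R0); blobs(box=(300,560,-450,-230))
pick(397.5,-325,24,120,8,190)
place(3,24,190,230)
ctrl.reach([462,-50,300],R0)
P,im,d,C=blobs('w4.png',box=(390,660,-150,170)); st()
s,_=viewer.snapshot('side'); save(cv2.resize(s[120:320,220:420],(600,600),interpolation=cv2.INTER_CUBIC),'s4.png')
E
```

```text
t 19.6 pos [ 491.6 -302.5   90. ] w 43.3 f 20.0 ft [ 0.8  0.1 -0.4]
t 20.3 pos [ 491.3 -302.2  159.2] w 43.2 f 20.0 ft [-0.2  0.8 -1.8]
t 22.0 pos [448.4 -88.4 103.2] w 43.1 f 20.0 ft [-0.1  0.1 -0.8]
t 23.0 pos [448.2 -88.2 102.8] w 87.8 f 0.0 ft [-0.2  1.  -0.2]
[311  92  24  25 484] [ 385. -338.   25.] [ 410. -312.   68.] topmid [ 397.4 -324.9   64.6] mean [ 397.4 -325.    65.5] ext [6.9 8.6 6.8]
t 28.0 pos [ 397.5 -325.    24. ] w 25.7 f 8.0 ft [-0.3 -0.1 -0.8]
t 29.7 pos [ 397.4 -324.8  213.4] w 25.8 f 8.0 ft [-0.2  0.6 -0.2]
t 33.0 pos [461.8  50.7  36.9] w 25.8 f 8.0 ft [ 0.5  0.  -0. ]
t 34.2 pos [461.8  50.7  36.8] w 88.3 f 0.0 ft [0.1 0.1 0.2]
[ 302    0   57   45 2135] [437.  88.  14.] [501. 133.  52.] topmid [469.8 115.9  48.5] mean [469.4 116.7  48.9] ext [31.1 23.6  6.9]
[313  63  23  26 470] [450.  38.  19.] [475.  64.  79.] topmid [462.   50.9  76.6] mean [462.2  50.5  77.5] ext [8.3 7.7 5.8]
[303 123  30  32 744] [439. -34.  19.] [471.  -2. 113.] topmid [454.8 -18.3 109.6] mean [454.8 -18.  109.4] ext [11.  12.1  7. ]
[ 431  132   76   69 3710] [598. -85.  15.] [660.  -9.  84.] topmid [629.7 -47.2  81. ] mean [631.5 -46.3  81.6] ext [61.5 75.3  7. ]
[ 291  172   42   67 2068] [ 428. -103.   14.] [471. -65. 150.] topmid [449.2 -87.  147.1] mean [449.1 -86.3 148.6] ext [30.3 30.9  6. ]
t 36.2 pos [461.6 -48.9 298.6] w 87.9 f 0.0 ft [-1.  -0.1  0. ]
```

View pics/w4.png

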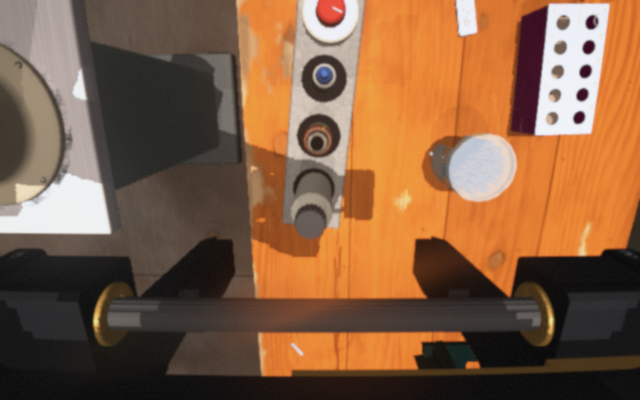

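View pics/s4.png

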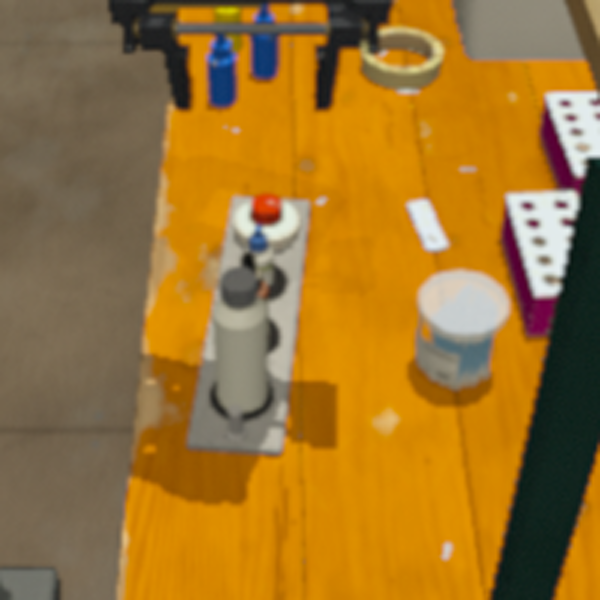

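In both views all four items stand upright and centred on their pads: timer (330,8), small (324,75), amber (318,138) and tall (311,200) by the pin. The tops read within about 2 mm of the pad centres, and the tub hasn't moved.

```bash
python3 -c "
from h import *
st(); print(job.finish_job())"
```

```text
t 36.3 pos [461.7 -48.6 298.6] w 88.2 f 0.0 ft [-0.3  0.2  1.1]
the job is handed in; nothing more can be done
None
```

The job is handed in: tall bottle, amber bottle, small bottle and timer stand upright on the pads in that order from the pin, within about 2 mm of centre where I could measure, with the tub untouched, at 36 s of the 106 s allowed.

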